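# Sweep the offcuts off the sanding table into the scrap tray

### The job

Clear the sanding table for the next piece: with your fingertips, sweep the four loose board offcuts (two round hole-saw slugs and two strip ends) along the top and over the end into the red scrap tray. Push them only, do not pick any of them up, and leave the sanding block, wax tin, wooden knob and everything else where they are.

Things in the scene. Friction and masses are not known exactly. Their poses are not given: they have to be found in the camera images.
- sanding_table: Blue sanding table, fixed. Perforated top, smooth to slide on, 340 mm (x, away from the robot) by 400 mm (y), surface 120 mm above the bench. Ends (y = +-200 mm) and front are open; a guard 40 mm high stands along the back edge, x 158 to 170 mm. Offcuts lie in two rows, x -102 to -78 and 63 to 87 mm; other things stand between them. Origin: centre of its underside, at bench level.
- scrap_tray: RED scrap tray, empty at the start, at either end of the sanding table. Open-topped, 320 (x) by 140 (y) by 90 mm high, 4 mm walls, fixed; its near wall is tucked 12 mm under the overhanging top, so a thing pushed over that end drops in. Origin: centre of its underside; axes parallel to the sanding table's.
- parts_tray: GREY tray of good parts (clean abrasive discs and dark wooden knobs lie in it), at the other end. Open-topped, 320 (x) by 140 (y) by 90 mm high, 4 mm walls, fixed; its near wall is tucked 12 mm under the overhanging top, so a thing pushed over that end drops in. Origin: centre of its underside; axes parallel to the sanding table's.
- slug_a: Offcut of faced board, cream core with pale green faces: a hole-saw slug, a flat disc of 36 mm diameter and 18 mm thick with a small dark pilot hole, about 16 g, lying loose on the sanding table. Origin: centre of its underside as built, z along its axis.
- slug_b: Offcut of faced board, cream core with pale green faces: a hole-saw slug, a flat disc of 36 mm diameter and 18 mm thick with a small dark pilot hole, about 16 g, lying loose on the sanding table. Origin: centre of its underside as built, z along its axis.
- strip_a: Offcut of faced board, cream core with pale green faces: a strip end, a block 40 mm long (x), 24 mm wide (y), 18 mm thick (z), of which the last 6 mm at +x is a thinner tongue, 8 mm thick; about 16 g, lying loose on the sanding table at any yaw. Origin: underside, middle of the 40 mm by 24 mm outline.
- strip_b: Offcut of faced board, cream core with pale green faces: a strip end, a block 40 mm long (x), 24 mm wide (y), 18 mm thick (z), of which the last 6 mm at +x is a thinner tongue, 8 mm thick; about 16 g, lying loose on the sanding table at any yaw. Origin: underside, middle of the 40 mm by 24 mm outline.
- sanding_block: Hand sanding block, cork with a wooden grip and red sole, 40 mm (x) by 75 mm (y) by 34 mm high. Stands loose in the middle row of the sanding table, between the two rows of offcuts; to be left alone. Origin: centre of its underside.
- wax_tin: Small tin of wax, yellow with a pale lid, 40 mm in diameter and 40 mm high. Stands loose in the middle row of the sanding table, between the two rows of offcuts; to be left alone. Origin: centre of its underside.
- knob: Turned dark wooden drawer knob, 40 mm in diameter and 39 mm high. Stands loose in the middle row of the sanding table, between the two rows of offcuts; to be left alone. Origin: centre of its underside.
- polisher: Yellow and black angle polisher, 125 mm pad, about 260 mm long and 90 mm high, on the bench to the right; leave alone. Origin: centre of the pad's underside, body along +x.
- spray_bottle: White spray bottle, 64 mm diameter, 170 mm high, on the bench beside the trays; leave alone. Origin: centre of its underside.
- polish_jar: White jar of polish with a black cap and orange label, 84 mm diameter, 85 mm high, on the bench beside the trays; leave alone. Origin: centre of its underside.
- pencil_mug: Blue mug with pencils, 76 mm diameter, 95 mm high (pencils to 165 mm), on the bench beside the trays; leave alone. Origin: centre of its underside.

How it is judged:
At the end, for the whole second after the job is handed in: All four offcuts lie inside the red scrap tray: origins within its 320 mm by 140 mm outline and less than 85 mm above its underside (x of slug_a in the frame of scrap_tray between -0.16 and 0.16 m and y of slug_a in the frame of scrap_tray between -0.07 and 0.07 m and z of each of slug_a, slug_b, strip_a, strip_b in the frame of scrap_tray below 0.085 m and x of slug_b in the frame of scrap_tray between -0.16 and 0.16 m and y of slug_b in the frame of scrap_tray between -0.07 and 0.07 m and x of strip_a in the frame of scrap_tray between -0.16 and 0.16 m and y of strip_a in the frame of scrap_tray between -0.07 and 0.07 m and x of strip_b in the frame of scrap_tray between -0.16 and 0.16 m and y of strip_b in the frame of scrap_tray between -0.07 and 0.07 m); the robot touches nothing.
It fails at once if an offcut is lifted: its origin rises more than 35 mm above the top of the sanding table (height (world z) of any of slug_a, slug_b, strip_a, strip_b above 0.155 m).
It fails at once if an offcut is carried: the fingers hold it clear of the sanding table, more than 15 mm above its top ((height (world z) of slug_a above 0.135 m and contact force between slug_a and sanding_table below 0.01 N and contact force between slug_a and the fingers above 0.2 N) or (height (world z) of slug_b above 0.135 m and contact force between slug_b and sanding_table below 0.01 N and contact force between slug_b and the fingers above 0.2 N) or (height (world z) of strip_a above 0.135 m and contact force between strip_a and sanding_table below 0.01 N and contact force between strip_a and the fingers above 0.2 N) or (height (world z) of strip_b above 0.135 m and contact force between strip_b and sanding_table below 0.01 N and contact force between strip_b and the fingers above 0.2 N)).
It fails at once if something other than an offcut (sanding block, wax tin, knob, polisher, spray bottle, polish jar, pencil mug) is moved more than 20 mm or tipped by more than 0.5 rad (distance of any of sanding_block, wax_tin, knob, polisher, spray_bottle, polish_jar, pencil_mug from where it was at the start of the episode above 0.02 m or angle between any of sanding_block, wax_tin, knob, polisher, spray_bottle, polish_jar, pencil_mug's own z axis and vertical above 0.5 rad).
It also fails if it takes over 69 s, if anything falls off the work surface, if the arm or the gripper's body presses on something with over 40 N, if the wrist force passes 120 N, or if a joint passes its speed limit or range.

### The arm

A 7-joint arm with a two-finger parallel gripper is mounted at the origin on the work surface. World frame = base frame: x ahead of the robot, y to its left, z up, the work surface at z = 0. Lengths are in m, angles in rad, forces in N, time in s.
With the tool pointing down it reaches from about 0.425 to 0.875 m from the base axis. Payload 4.7 kg.
Tool frame: the origin (TCP) lies at the very end of the fingers, on their centre line; the grasp point (between the pads) lies 19 mm behind it; z points along the fingers, y is the line along which they close (so a half turn about z gives the same grasp; the last joint's range is limited). The gripper opens to 85 mm and grips with 20 to 120 N. Pads are 22 mm wide; open, the fingers measure 114 mm over their backs; the gripper's body (76 mm by 85 mm) begins 54 mm behind the grasp point. The pads swing forward as they close: fully open they stand 13 mm farther back than shut.
Start: joints at [1.323, 0.321, -0.07, 1.45, 0.023, 1.371, -0.057], TCP at [0.168, -0.628, 0.231] pointing down, gripper open.
Joint ranges: [-2.86, 2.86], [-0.3, 2.09], [-1.38, 1.24], [0.06, 2.45], [-1.56, 4.7], [0.09, 2.05], [-2.69, 2.69]. Speed limits (rad/s): [2.57, 2.57, 3.14, 3.14, 3.14, 3.14, 3.14].

### API

Orientations are given as [roll, pitch, yaw] about the fixed x, y, z axes, in that order (R = Rz(yaw) Ry(pitch) Rx(roll)).
In Python, from plant import r gives the robot as it stands.
- The arm moves only by the tool servo_tool, never from a script. Its argument "increments" is one flat list of numbers, 5 for each row, row after row: the opening, from 0 (shut) to 1 (fully open), then the shift along the tool's x, y, z scaled (see below), then the turn about the tool's z scaled (see below). In form: [jaw, tx, ty, tz, turn, jaw, tx, ty, tz, turn, ...]. A call has 1 to 8 rows; each row is the pose to reach, as a shift and turn from the pose commanded when the call began, along the tool's axes at that moment; what a row does not reach only later rows make up. The controller multiplies each number of a shift by 0.15 m and each number of a turn by 30 degrees. A row lasts 1/10 s, in which the tool goes at most 50 mm and 8.59 degrees, less where a joint would pass 70% of its speed; a pose out of reach is approached as far as the arm can. A call with a number of a shift or a turn outside -1 to 1 is refused whole. A call with a gripper value outside its range is refused whole. The fingers move at their own pace and stop on an object; the grip force is fixed at half the most. Time passes only in rows, so rows that repeat a pose let the fingers close. It gives the time, the measured TCP pose, the force, the opening and the grip force at its end, in the units of the state.
- r.get_state(): the state, without advancing time (a new reading comes with each control period).
- r.read_camera(name): name is "scene" or "top"; returns a dict with "img" (480x640x3 uint8, blue, green, red), "K" (3x3 intrinsics, pixels), "dist" ([k1, k2, p1, p2, k3] as OpenCV has them; the pictures are not rectified), "extrinsics" (4x4, takes a point from world to camera coordinates). Camera axes: x right, y up, looking along -z (the intrinsics and any distortion apply to the point x, -y, -z); pixel columns grow to the right and rows downward; lengths in m; the calibration is good to about 2 mm. A picture is of the moment at which its call begins. There is no depth.
- r.job_done(): hands the job in; it is judged then, once.
Trained networks look in a picture, given as the dict that the camera call returned (one of the last four; its "shot" number tells which), for a name from the list of things; names that differ only in an ending like _2 or _b are one class to them, and where a whole thing is asked for, a point or a joint stands for the part that bears it (a point fixed in the world has none). Each returns a list of dicts, best first, with "confidence" (0 to 1); they miss things now and then, are a little off and sometimes report something else, mostly with a low value. They report only what shows in the picture. A call takes as long as a camera call.
- r.cut_out(picture, thing): "pixels" (480x640 bool, what is visible of it) and "uv" ([column, row] in pixels, amid what is visible of it).
The state is a dict: "time": time; "qpos": joint angles; "qvel": joint speeds; "effort": joint torques, N m; "eef_pos": TCP position; "orientation": TCP orientation; "contact_force": force on the tool from outside, world axes, zero at the start; "wrist_torque": the same for the moment, N m; "width": finger opening in m; "finger_force": force on a finger pad.
Only numpy, scipy, OpenCV 4.12 (cv2) and the standard library are available. Lean on these libraries where they do the work, as an engineer would, in place of code of your own. Each camera call takes 0.05 s, during which the arm holds its last target. There are 200 camera calls.

## Working session

There is one attempt and no reset: what is moved stays moved. The work goes in short steps, Python scripts to look and compute and a tool call to move; the robot and the scene stay as the last step left them, time stands still between calls to the robot, and variables do not carry over. Pictures are saved under pics/ and viewed, at most 10 in all, crops included, and the job is handed in when it is done.

Besides the shell and the picture viewer there is one more tool, called as name(argument=value, ...), one argument or row to a line, values as JSON. servo_tool: Moves the arm, as the interface text tells. Shifts and turns lie within -1 to 1; 1 stands for 0.15 m of shift or 30 degrees of turn. Its arguments: {"type":"object","properties":{"increments":{"type":"array","items":{"type":"number","minimum":-1,"maximum":1}}},"required":["increments"]}

```bash
mkdir -p pics; cat > h.py <<'E'
import numpy as np, cv2
from plant import r
def ray(p,uv):
    K=np.array(p["K"]);d=np.array(p["dist"]);E=np.array(p["extrinsics"])
    n=cv2.undistortPoints(np.array([[uv]],float),K,d)[0,0]
    R=E[:3,:3];t=E[:3,3]
    return -R.T@t, R.T@np.array([n[0],-n[1],-1.])
def at(p,uv,z):
    o,v=ray(p,uv); return (o+v*(z-o[2])/v[2])[:2]
E
python3 - <<'E'
from h import *
print({k:np.round(v,3) for k,v in r.get_state().items()})
for c in ["top","scene"]:
    p=r.read_camera(c); cv2.imwrite(f"pics/{c}0.png",p["img"])
    for n,z in [("sanding_table",.12),("scrap_tray",.09),("parts_tray",.09),("slug_a",.138),("strip_a",.138),("sanding_block",.15),("wax_tin",.16),("knob",.15)]:
        for o in r.cut_out(p,n)[:3]:
            print(c,n,round(o["confidence"],2),np.round(o["uv"]),np.round(at(p,o["uv"],z),3))
E
```

```text
{'time': np.float64(0.0), 'qpos': array([ 1.323,  0.322, -0.07 ,  1.452,  0.023,  1.371, -0.057]), 'qvel': array([ 0.001, -0.   ,  0.002,  0.001, -0.003,  0.001,  0.001]), 'effort': array([ 0.0000e+00, -4.9358e+01, -3.8300e-01, -3.1433e+01,  1.3000e-02,
        1.1000e-02, -0.0000e+00]), 'eef_pos': array([ 0.168, -0.627,  0.23 ]), 'orientation': array([-3.14 ,  0.   ,  0.262]), 'contact_force': array([ 0.208, -0.615,  0.349]), 'wrist_torque': array([ 0.029, -0.025, -0.019]), 'finger_force': np.float64(0.0), 'width': np.float64(0.085)}
top sanding_table 0.73 [318. 223.] [ 0.583 -0.018]
top scrap_tray 0.9 [203. 244.] [0.541 0.244]
top scrap_tray 0.43 [382. 258.] [ 0.506 -0.162]
top scrap_tray 0.16 [263. 234.] [0.563 0.108]
top parts_tray 0.91 [430. 219.] [ 0.594 -0.276]
top slug_a 0.63 [256. 273.] [0.47  0.121]
top slug_a 0.54 [377. 188.] [ 0.657 -0.148]
top slug_a 0.35 [201. 245.] [0.533 0.239]
top strip_a 0.53 [252. 204.] [0.624 0.13 ]
top strip_a 0.49 [380. 257.] [ 0.503 -0.15 ]
top sanding_block 0.72 [321. 230.] [ 0.561 -0.022]
top wax_tin 0.82 [264. 236.] [0.548 0.1  ]
top knob 0.73 [377. 220.] [ 0.582 -0.145]
top knob 0.37 [119. 214.] [0.601 0.416]
scene sanding_table 0.63 [217. 261.] [ 0.713 -0.241]
scene sanding_table 0.58 [318. 266.] [0.658 0.007]
scene scrap_tray 0.78 [416. 287.] [0.633 0.25 ]
scene parts_tray 0.89 [217. 260.] [ 0.676 -0.264]
scene parts_tray 0.67 [368. 244.] [0.493 0.097]
scene slug_a 0.74 [375. 267.] [0.644 0.145]
scene slug_a 0.66 [380. 229.] [0.483 0.125]
scene slug_a 0.48 [259. 256.] [ 0.684 -0.138]
scene strip_a 0.7 [371. 269.] [0.655 0.139]
scene sanding_block 0.7 [317. 238.] [ 0.587 -0.017]
scene wax_tin 0.7 [366. 246.] [0.597 0.111]
scene knob 0.62 [418. 288.] [0.705 0.255]
scene knob 0.52 [270. 230.] [ 0.588 -0.145]
```

View pics/top0.png

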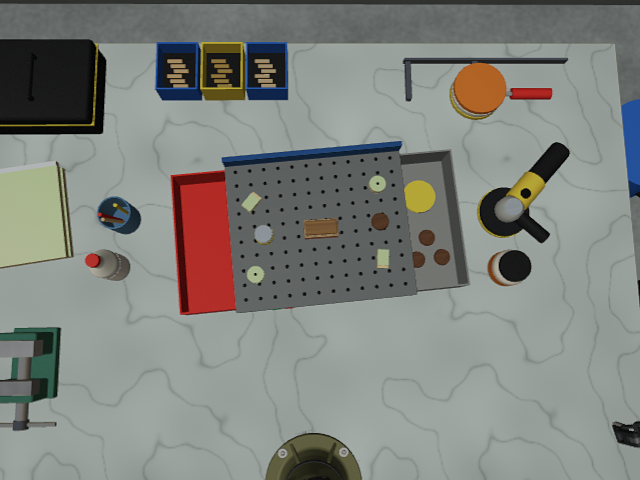

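View pics/scene0.png

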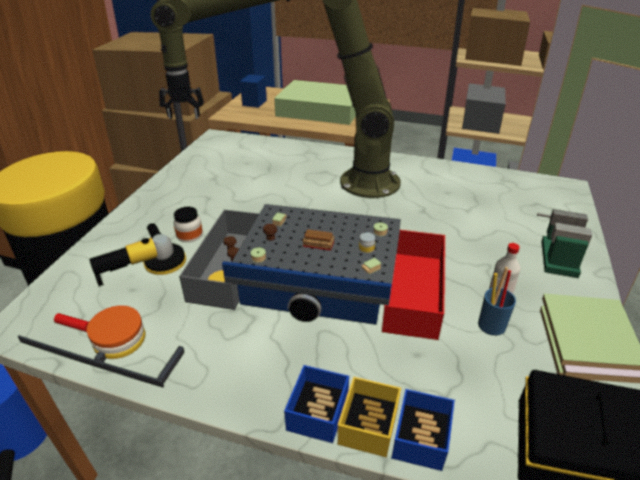

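The red tray is at the image left (+y), around (205,245). The offcuts are at (256,274) slug, (383,259) strip, (251,201) strip and (377,184) slug. The tin, block and knob stand between the rows.

```bash
python3 - <<'E'
from h import *
p=r.read_camera("top")
C=[at(p,u,.12) for u in [(237,312),(416,294)]]
print("front corners",np.round(C,3))
d=C[0]-C[1]; print("len",np.linalg.norm(d)); t0=np.arctan2(-d[0],d[1])
T=[at(p,u,.09) for u in [(172,175),(181,314),(450,151),(469,285)]]
e=T[0]-T[1]; f=T[2]-T[3]
print("yaws",t0,np.arctan2(e[1],e[0]),np.arctan2(f[1],f[0]),np.round(T,3))
t=np.mean([t0,np.arctan2(e[1],e[0]),np.arctan2(f[1],f[0])])
X=np.array([np.cos(t),np.sin(t)]);Y=np.array([-X[1],X[0]])
c=(C[0]+C[1])/2+.17*X; print("t",t,"centre",c, "ctr from trays", np.mean(T,axis=0))
for n,z in [("slug_a",.136),("strip_a",.136),("sanding_block",.15),("wax_tin",.16),("knob",.155)]:
    for o in r.cut_out(p,n)[:2]:
        m=o["pixels"]; (x,y)=np.argwhere(m).mean(0)[::-1]
        w=at(p,(x,y),z); print(n,round(o["confidence"],2),(round(x),round(y)),m.sum(),"world",np.round(w,3),"table",np.round([(w-c)@X,(w-c)@Y],3))
E
```

```text
front corners [[ 0.387  0.162]
 [ 0.422 -0.231]]
len 0.3943434196961332
yaws 0.08861089664265999 0.08813430378778671 0.09208127494565871 [[ 0.702  0.318]
 [ 0.385  0.289]
 [ 0.757 -0.329]
 [ 0.442 -0.358]]
t 0.08960882512536845 centre [ 0.57395292 -0.0192463 ] ctr from trays [ 0.57155707 -0.02011547]
slug_a 0.71 (376, 184) 264 world [ 0.668 -0.147] table [ 0.082 -0.136]
slug_a 0.7 (255, 274) 243 world [0.468 0.123] table [-0.093  0.151]
strip_a 0.66 (250, 202) 205 world [0.627 0.133] table [0.067 0.147]
strip_a 0.46 (382, 258) 210 world [ 0.501 -0.155] table [-0.085 -0.128]
sanding_block 0.96 (320, 228) 664 world [ 0.566 -0.02 ] table [-0.008 -0.   ]
wax_tin 0.53 (263, 235) 302 world [0.551 0.103] table [-0.012  0.124]
knob 0.8 (379, 222) 236 world [ 0.579 -0.149] table [-0.007 -0.129]
```

servo_tool(
  increments=[0.27,1,-1,0,-1,0.27,1,-1,0,-1,0.27,1,-1,0,-1,0.27,1,-1,0,-1,0.27,1,-1,0,-1],
)

```text
time: 1.7
eef_pos: [0.2785, -0.439, 0.2319]
orientation: [3.141, -0.002, 0.795]
contact_force: [0.2, -0.3, -0.2]
width: 0.0228
finger_force: 0.0
```

servo_tool(
  increments=[0.27,1,0,0,-1,0.27,1,0,0,-1,0.27,1,0,0,-1,0.27,1,0,0,-1,0.27,1,0,0,-1],
)

```text
time: 2.2
eef_pos: [0.3812, -0.3374, 0.2316]
orientation: [3.141, 0.001, 1.312]
contact_force: [0.0, -0.3, 0.1]
width: 0.0236
finger_force: 0.0
```

servo_tool(
  increments=[0.27,1,0.45,0,-0.67,0.27,1,0.45,0,-0.67,0.27,1,0.45,0,-0.67,0.27,1,0.45,0,-0.67,0.27,1,0.45,0,-0.67],
)

```text
time: 2.7
eef_pos: [0.4854, -0.2095, 0.2313]
orientation: [3.141, -0.0, 1.661]
contact_force: [-0.2, -0.7, 0.4]
width: 0.023
finger_force: 0.0
```

servo_tool(
  increments=[0.27,0.33,0,0,0,0.27,0.66,0.08,0,0,0.27,1,0.08,0,0,0.27,1,0.08,0,0],
)

```text
time: 3.1
eef_pos: [0.4824, -0.0556, 0.2318]
orientation: [3.141, -0.001, 1.664]
contact_force: [-0.6, -0.5, -0.5]
width: 0.023
finger_force: 0.0
```

servo_tool(
  increments=[0.27,0.33,0,0,0,0.27,0.66,0,0,0,0.27,0.87,0,0.2,0,0.27,0.87,0,0.45,0,0.27,0.87,0,0.6,0,0.27,0.87,0,0.66,0,0.27,0.87,0,0.66,0],
)

```text
time: 3.8
eef_pos: [0.4709, 0.0673, 0.1313]
orientation: [-3.139, 0.0, 1.656]
contact_force: [0.2, 0.6, -0.4]
width: 0.0229
finger_force: 0.0
```

```bash
cat >> h.py <<'E'
t=.0896; X=np.array([np.cos(t),np.sin(t)]);Y=np.array([-X[1],X[0]]); c=np.array([.573,-.0195])
def tab(w): w=np.array(w[:2]); return np.round([(w-c)@X,(w-c)@Y],3)
E
python3 - <<'E'
from h import *
s=r.get_state(); print(tab(s["eef_pos"]),s["eef_pos"],s["width"])
p=r.read_camera("scene"); cv2.imwrite("pics/s1.png",cv2.resize(p["img"][180:340,170:460],None,fx=2.7,fy=2.7))
E
```

```text
[-0.094  0.096] [0.47092057 0.06730157 0.13134952] 0.022880467910269483
```

View pics/s1.png

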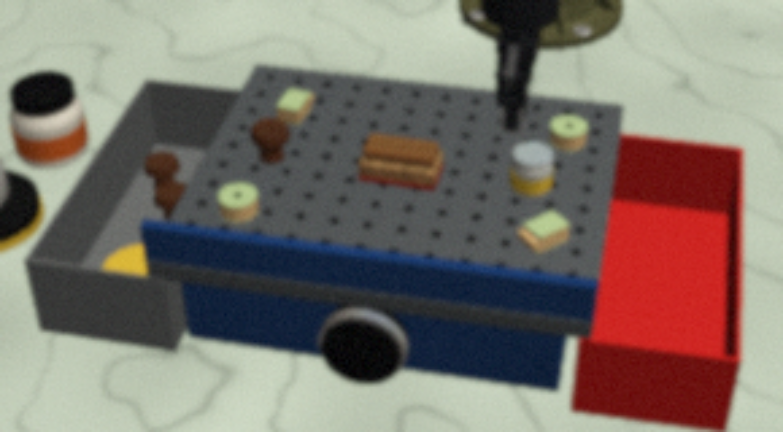

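The fingers are just above the top at (512,120), behind the near slug at (568,130). Next I lower them a little and push.

servo_tool(
  increments=[0.27,0,0,0.045,0,0.27,0.12,0,0.045,0,0.27,0.24,0,0.045,0,0.27,0.36,0,0.045,0,0.27,0.48,0,0.045,0,0.27,0.6,0,0.045,0,0.27,0.72,0,0.045,0,0.27,0.86,0,0.045,0],
)

```text
time: 4.65
eef_pos: [0.461, 0.1983, 0.1265]
orientation: [3.139, 0.001, 1.658]
contact_force: [0.2, 0.0, -0.4]
width: 0.0231
finger_force: 0.0
```

```bash
python3 - <<'E'
from h import *
s=r.get_state(); print(tab(s["eef_pos"]),s["eef_pos"],s["width"],s["contact_force"])
p=r.read_camera("scene"); cv2.imwrite("pics/s2.png",cv2.resize(p["img"][180:340,170:460],None,fx=2.7,fy=2.7))
E
```

```text
[-0.092  0.227] [0.46104818 0.19830313 0.12645432] 0.023124647405601998 [ 0.18378862  0.01912391 -0.38594107]
```

View pics/s2.png

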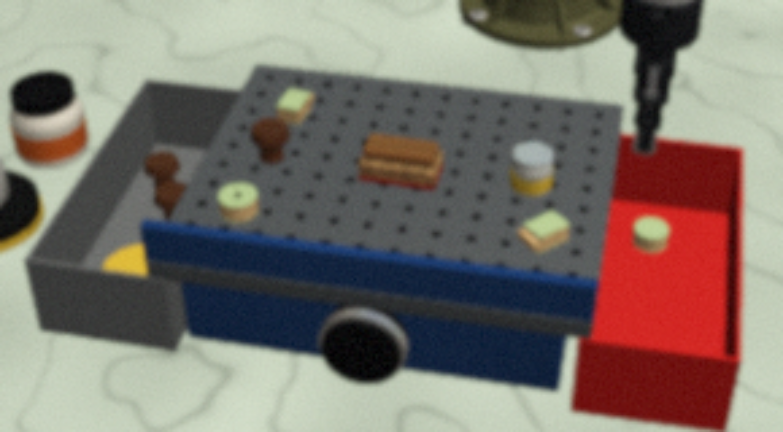

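The slug is in the tray at (650,233). Next is the far-row strip.

servo_tool(
  increments=[0.27,0,0,-0.33,0,0.27,-0.1,0,-0.55,0,0.27,-0.2,0.33,-0.55,0,0.27,-0.35,0.66,-0.55,0,0.27,-0.5,1,-0.55,0,0.27,-0.7,1,-0.55,0,0.27,-0.9,1,-0.55,0],
)

```text
time: 5.4
eef_pos: [0.6238, 0.0746, 0.2076]
orientation: [3.141, -0.001, 1.658]
contact_force: [0.8, -0.0, -1.1]
width: 0.0232
finger_force: 0.0
```

servo_tool(
  increments=[0.27,0,0.06,0,0,0.27,0,0.06,0.2,0,0.27,0,0.06,0.4,0,0.27,0,0.06,0.5,0,0.27,0,0.06,0.54,0,0.27,0,0.06,0.55,0,0.27,0,0.06,0.55,0],
)

```text
time: 6.1
eef_pos: [0.631, 0.0783, 0.1268]
orientation: [3.14, 0.0, 1.66]
contact_force: [0.1, 0.2, 0.9]
width: 0.023
finger_force: 0.0
```

```bash
python3 - <<'E'
from h import *
s=r.get_state(); print(tab(s["eef_pos"]),s["eef_pos"],s["width"],s["contact_force"],s["orientation"])
E
```

```text
[0.067 0.092] [0.63104893 0.07830715 0.12678596] 0.02304459402881543 [0.07003795 0.16279979 0.90491813] [3.13971921e+00 2.14234310e-05 1.65998696e+00]
```

Push it over the end (.135 m), then see.

servo_tool(
  increments=[0.27,0.1,0,0.01,0,0.27,0.22,0,0.01,0,0.27,0.34,0,0.01,0,0.27,0.46,0,0.01,0,0.27,0.58,0,0.01,0,0.27,0.7,0,0.01,0,0.27,0.82,0,0.01,0,0.27,0.92,0,0.01,0],
)

```text
time: 6.9
eef_pos: [0.6176, 0.2177, 0.1244]
orientation: [3.141, -0.001, 1.661]
contact_force: [-0.2, 0.7, 0.1]
width: 0.0232
finger_force: 0.0
```

```bash
python3 - <<'E'
from h import *
s=r.get_state(); print(tab(s["eef_pos"]),s["eef_pos"],s["width"],s["contact_force"])
p=r.read_camera("scene"); cv2.imwrite("pics/s3.png",cv2.resize(p["img"][180:340,170:460],None,fx=2.7,fy=2.7))
E
```

```text
[0.066 0.232] [0.61763279 0.21772883 0.12438685] 0.023209027015676915 [-0.21901585  0.69059195  0.05419595]
```

View pics/s3.png

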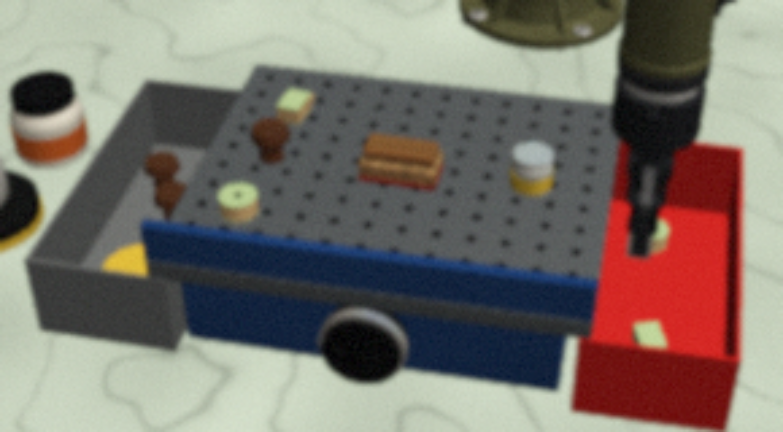

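The strip is in the tray at (650,333). Next is the far slug, which needs a move back above everything.

servo_tool(
  increments=[0.27,0,0,-0.33,0,0.27,0,0,-0.55,0,0.27,-0.25,0.1,-0.55,0,0.27,-0.5,0.1,-0.55,0,0.27,-0.75,0.1,-0.55,0,0.27,-1,0.1,-0.55,0],
)

```text
time: 7.55
eef_pos: [0.6465, 0.0657, 0.2067]
orientation: [3.141, 0.0, 1.66]
contact_force: [0.8, 0.3, 0.4]
width: 0.023
finger_force: 0.0
```

servo_tool(
  increments=[0.27,-0.25,0,0,0,0.27,-0.5,0,0,0,0.27,-0.75,0,0,0,0.27,-1,0,0,0],
)

```text
time: 7.95
eef_pos: [0.6596, -0.0839, 0.2067]
orientation: [3.141, 0.001, 1.659]
contact_force: [0.8, 0.1, -0.0]
width: 0.023
finger_force: 0.0
```

servo_tool(
  increments=[0.27,-0.25,0,0,0,0.27,-0.5,0,0,0,0.27,-0.8,0,0,0,0.27,-0.8,0,0.2,0,0.27,-0.8,0,0.4,0,0.27,-0.8,0,0.5,0,0.27,-0.8,0,0.54,0,0.27,-0.8,0,0.54,0],
)

```text
time: 8.75
eef_pos: [0.6703, -0.2011, 0.1253]
orientation: [-3.141, -0.0, 1.661]
contact_force: [-0.2, -1.2, -0.2]
width: 0.0231
finger_force: 0.0
```

```bash
python3 - <<'E'
from h import *
s=r.get_state(); print(tab(s["eef_pos"]),s["eef_pos"],s["width"],s["contact_force"],s["orientation"])
E
```

```text
[ 0.081 -0.19 ] [ 0.67026498 -0.20112059  0.12534508] 0.02309501242737075 [-0.20886249 -1.22393574 -0.1703925 ] [-3.14098196e+00 -2.57739488e-04  1.66053038e+00]
```

servo_tool(
  increments=[0.27,0.1,0,0,0,0.27,0.2,0,0,0,0.27,0.3,0,0,0,0.27,0.42,0,0,0,0.27,0.55,0,0,0,0.27,0.68,0,0,0,0.27,0.8,0,0,0,0.27,0.93,0,0,0],
)

```text
time: 9.55
eef_pos: [0.6577, -0.0611, 0.1256]
orientation: [-3.142, 0.0, 1.66]
contact_force: [-0.4, 0.3, -0.6]
width: 0.023
finger_force: 0.1
```

servo_tool(
  increments=[0.27,0.12,0,0,0,0.27,0.24,0,0,0,0.27,0.36,0,0,0,0.27,0.48,0,0,0,0.27,0.6,0,0,0,0.27,0.72,0,0,0,0.27,0.84,0,0,0,0.27,0.96,0,0,0],
)

```text
time: 10.35
eef_pos: [0.6449, 0.0822, 0.1255]
orientation: [3.142, 0.0, 1.66]
contact_force: [0.4, 0.4, 0.5]
width: 0.0233
finger_force: 0.1
```

servo_tool(
  increments=[0.27,0.12,0,0,0,0.27,0.24,0,0,0,0.27,0.36,0,0,0,0.27,0.48,0,0,0,0.27,0.6,0,0,0,0.27,0.72,0,0,0,0.27,0.84,0,0,0,0.27,0.93,0,0,0],
)

```text
time: 11.15
eef_pos: [0.6322, 0.222, 0.1255]
orientation: [-3.141, -0.001, 1.661]
contact_force: [-0.5, -0.7, 0.5]
width: 0.023
finger_force: 0.0
```

```bash
python3 - <<'E'
from h import *
s=r.get_state(); print(tab(s["eef_pos"]),s["eef_pos"],s["width"],s["contact_force"])
p=r.read_camera("scene"); cv2.imwrite("pics/s4.png",cv2.resize(p["img"][180:340,170:460],None,fx=2.7,fy=2.7))
E
```

```text
[0.081 0.235] [0.63215626 0.22203015 0.12552537] 0.023033667159371638 [-0.48605142 -0.73062336  0.52075262]
```

View pics/s4.png

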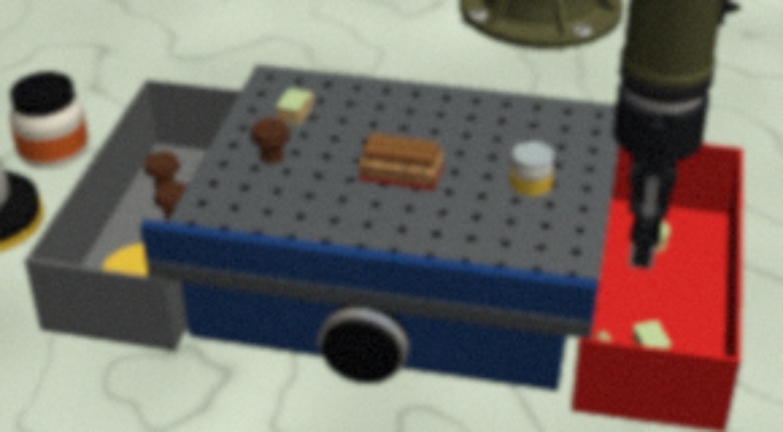

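The far slug dropped in and is partly visible at (603,337). Last is the near strip.

servo_tool(
  increments=[0.27,0,0,-0.33,0,0.27,0,0,-0.6,0,0.27,-0.25,-0.25,-0.6,0,0.27,-0.5,-0.5,-0.6,0,0.27,-0.75,-0.75,-0.6,0,0.27,-1,-1,-0.6,0],
)

```text
time: 11.8
eef_pos: [0.5031, 0.0647, 0.2152]
orientation: [-3.141, 0.0, 1.659]
contact_force: [-0.6, -0.6, 0.7]
width: 0.023
finger_force: 0.0
```

servo_tool(
  increments=[0.27,-0.25,-0.1,0,0,0.27,-0.5,-0.1,0,0,0.27,-0.75,-0.1,0,0,0.27,-1,-0.1,0,0],
)

```text
time: 12.2
eef_pos: [0.5026, -0.0865, 0.2161]
orientation: [3.141, 0.002, 1.659]
contact_force: [0.2, -0.4, 0.3]
width: 0.0229
finger_force: 0.0
```

servo_tool(
  increments=[0.27,-0.25,0,0,0,0.27,-0.5,0,0,0,0.27,-0.8,0,0,0,0.27,-0.8,0,0.2,0,0.27,-0.8,0,0.4,0,0.27,-0.8,0,0.55,0,0.27,-0.8,0,0.59,0,0.27,-0.8,0,0.59,0],
)

```text
time: 13.0
eef_pos: [0.513, -0.2039, 0.1266]
orientation: [-3.14, -0.001, 1.66]
contact_force: [0.6, -0.5, -0.4]
width: 0.0228
finger_force: 0.0
```

```bash
python3 - <<'E'
from h import *
s=r.get_state(); print(tab(s["eef_pos"]),s["eef_pos"],s["width"],s["contact_force"],s["orientation"])
E
```

```text
[-0.076 -0.178] [ 0.51297541 -0.20392285  0.12657693] 0.022808154828863482 [ 0.58910059 -0.50636103 -0.41574113] [-3.14023487e+00 -7.10627482e-04  1.65975956e+00]
```

servo_tool(
  increments=[0.27,0,-0.055,0.01,0,0.27,0.1,-0.055,0.01,0,0.27,0.2,-0.055,0.01,0,0.27,0.32,-0.055,0.01,0,0.27,0.44,-0.055,0.01,0,0.27,0.56,-0.055,0.01,0,0.27,0.68,-0.055,0.01,0,0.27,0.8,-0.055,0.01,0],
)

```text
time: 13.8
eef_pos: [0.4944, -0.0834, 0.1256]
orientation: [3.142, 0.0, 1.66]
contact_force: [1.0, -0.7, 0.9]
width: 0.023
finger_force: 0.1
```

servo_tool(
  increments=[0.27,0.12,0,0,0,0.27,0.24,0,0,0,0.27,0.36,0,0,0,0.27,0.48,0,0,0,0.27,0.6,0,0,0,0.27,0.72,0,0,0,0.27,0.84,0,0,0,0.27,0.96,0,0,0],
)

```text
time: 14.6
eef_pos: [0.4813, 0.0598, 0.1255]
orientation: [-3.141, 0.0, 1.66]
contact_force: [0.5, -0.1, 0.1]
width: 0.0228
finger_force: 0.0
```

servo_tool(
  increments=[0.27,0.12,0,0,0,0.27,0.24,0,0,0,0.27,0.36,0,0,0,0.27,0.48,0,0,0,0.27,0.6,0,0,0,0.27,0.72,0,0,0,0.27,0.84,0,0,0,0.27,0.98,0,0,0],
)

```text
time: 15.4
eef_pos: [0.4681, 0.2057, 0.1254]
orientation: [-3.141, 0.0, 1.659]
contact_force: [0.7, -0.6, -0.1]
width: 0.0229
finger_force: 0.0
```

servo_tool(
  increments=[0.27,0,0,-0.33,0,0.27,0,0,-0.66,0,0.27,0,0,-0.8,0,0.27,-0.2,0,-0.8,0,0.27,-0.5,0,-0.8,0,0.27,-0.8,0,-0.8,0,0.27,-1,0,-0.8,0,0.27,-1,0,-0.8,0],
)

```text
time: 16.2
eef_pos: [0.4821, 0.0504, 0.2451]
orientation: [-3.141, 0.002, 1.651]
contact_force: [-0.5, 0.4, 0.2]
width: 0.0231
finger_force: 0.0
```

```bash
python3 - <<'E'
from h import *
s=r.get_state(); print(tab(s["eef_pos"]),s["eef_pos"])
for n in ["scene","top"]:
    p=r.read_camera(n); a=p["img"][180:340,170:460] if n=="scene" else p["img"][130:330,150:490]
    cv2.imwrite(f"pics/f_{n}.png",cv2.resize(a,None,fx=2.3,fy=2.3))
E
```

```text
[-0.084  0.078] [0.4820724  0.0503801  0.24512165]
```

View pics/f_scene.png

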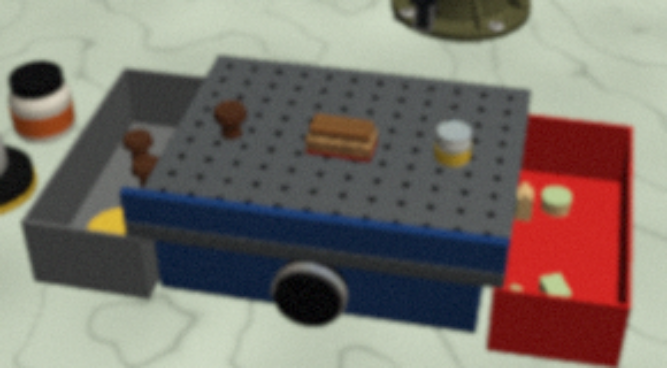

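View pics/f_top.png

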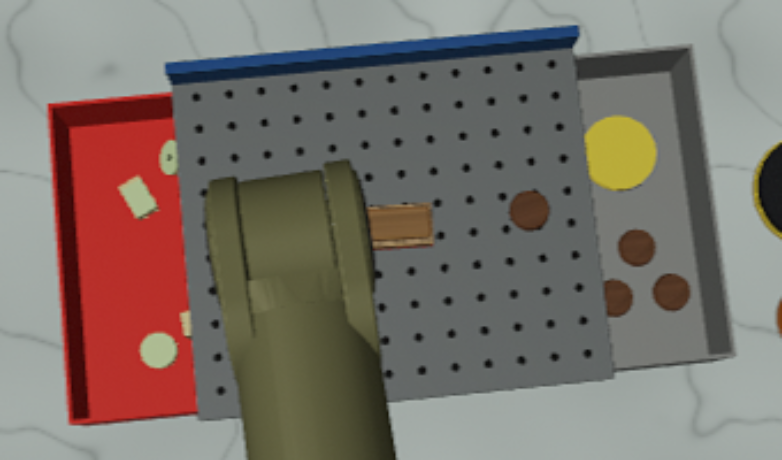

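The pictures show all four offcuts inside the red tray: slugs at (158,350) and (170,157), strips at (137,197) and (187,323). The sanding block, tin and knob look unmoved, and the arm is clear.

```bash
python3 -c "
from plant import r
print(r.job_done())"
```

```text
the job is handed in; nothing more can be done
None
```

All four offcuts were pushed into the red scrap tray and the job was handed in at about 16 s; the last pictures show the sanding block, wax tin and knob where they were, but the hand-in returned no verdict.

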